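# Choose the specimen carrier with a sound catch, load it and click it shut

## Robot

A 6-joint arm with a two-finger parallel gripper is mounted at the origin on a cart in front of the work surface, level with it; the furniture and walls round the work are solid. World frame = base frame: x ahead of the robot, y to its left, z up, the work surface at z = 0. Lengths are in m, angles in rad, forces in N, time in s.
With the tool pointing down it reaches from about 0.3 to 0.775 m from the base axis. Payload 14.6 kg.
Tool frame: the origin (TCP) lies midway between the tips of the shut fingers; the grasp point (between the pads) lies 19 mm behind it (ctrl.tcp_to_grasp is the distance from the TCP to the grasp point, in m); z points along the fingers, x is the direction in which the jaws open and shut, and the axes are right-handed (so a half turn about z gives the same grasp; the last joint's range is limited). The gripper opens to 85 mm and grips with 20 to 120 N. Pads are 22 mm wide; open, the fingers measure 114 mm over their backs; the gripper's body (76 mm by 85 mm) begins 54 mm behind the grasp point. The pads swing forward as they close: fully open they stand 13 mm farther back than shut.
Start: joints at [1.206, 0.3, 1.521, -0, 1.321, -0.067], TCP at [0.161, 0.526, 0.231] pointing down, gripper open.
Joint ranges: [-3.03, 3.03], [-0.79, 2.21], [0.23, 2.52], [-1.04, 4.18], [0, 3.07], [-2.55, 2.55]. Speed limits (rad/s): [2.22, 2.22, 2.57, 3.14, 3.14, 3.14].

## Interface

Orientations are given as a unit quaternion [x, y, z, w].
In Python, from plant import ctrl gives the robot as it stands.
- The arm moves only by the tool arm_command, never from a script. Its argument "commands" is a list of rows, each a list of 3 entries, a list of its own where there are three numbers: the finger opening in cm, from 0 to 8.54, then the shift along the tool's x, y, z in cm, then the turn about the tool's z in rad. A call has 1 to 12 rows; each row shifts and turns the commanded pose from where the row before left it, along the tool's axes as they then stand; what a row does not reach is not made up. A row lasts 1/8 s, in which the tool goes at most 62.5 mm and 10.7 degrees, less where a joint would pass 70% of its speed; a pose out of reach is approached as far as the arm can. A call with a gripper value outside its range is refused whole. The fingers move at their own pace and stop on an object; the grip force is fixed at half the most. Time passes only in rows, so rows that do not move let the fingers close. It gives the time, the measured TCP pose, the force and the opening at its end, in the units of the state.
- ctrl.observe(): the state, without advancing time (a new reading comes with each control period).
- ctrl.capture(name): name is "scene" or "side" or "wrist"; returns the picture (420x560x3 uint8, red, green, blue); there is no depth.
- ctrl.calibration(name): a dict with "K" (3x3 intrinsics, pixels), "distortion" ([k1, k2, p1, p2, k3] as OpenCV has them; the pictures are not rectified), "rvec" (rotation vector, rad) and "tvec" (3), from world to camera coordinates, as OpenCV has them; the wrist camera has in their place "T_tool_cam" (4x4, takes a point from camera to tool coordinates, whose origin is the TCP and whose axes are the tool frame's). Camera axes: x right, y down, z forward; pixel columns grow to the right and rows downward; lengths in m; the calibration is good to about 2 mm. A picture is of the moment at which its call begins: read the wrist's pose just before it. calibration takes no time and is no camera call.
- ctrl.sign_off(): hands the job in, once; it reports no verdict.
Trained networks look in the newest picture that a camera, given by its name, has taken for a name from the list of things; names that differ only in an ending like _2 or _b are one class to them, and where a whole thing is asked for, a point or a joint stands for the part that bears it (a point fixed in the world has none). Each returns a list of dicts, best first, with "p" (0 to 1); they miss things now and then, are a little off and sometimes report something else, mostly with a low value. They report only what shows in the picture. A call takes as long as a camera call. They do not tell look-alikes from the thing itself.
- ctrl.silhouettes(label, camera): "region" (420x560 bool, what is visible of it).
- ctrl.pinpoint(label, camera): "at" ([x, y, z] in m, in the coordinates of the camera as it stood for that picture, good to about 4 mm: a listed point, or the origin of a listed thing).
The state is a dict: "time": time; "joints": joint angles; "qvel": joint speeds; "tau": joint torques, N m; "ee_pos": TCP position; "tcp_rot": TCP orientation; "contact_force": force on the tool from outside, world axes, zero at the start; "torque": the same for the moment, N m; "grip_width": opening from 0.0 (shut) to 1.0 (fully open).
Only numpy, scipy, OpenCV 4.12 (cv2) and the standard library are available. Lean on these libraries where they do the work, as an engineer would, in place of code of your own. Each camera call takes 0.05 s, during which the arm holds its last target. There are 200 camera calls.

## Task

Only a carrier whose catch lets go at between 7 and 12 N may travel: one of the three carriers is like that, one springs open too easily and one is too stiff. Push their release buttons straight down, never harder than 15 N, to find the sound one by feel. Then stand the red-capped specimen cup upright in the round nest of the sound carrier, and push its lid down gently (less than 25 N) until the catch clicks and keeps it shut; tip nothing over and leave the other things on the bench where they are.

Things in the scene. Friction and masses are not known exactly. Their poses are not given: they have to be found in the camera images.
- specimen (a point): centre, half-way up, of the loose specimen cup: a clear cup 42 mm across and 50 mm high with a red screw cap (48 mm across, the top 14 mm); it stands upright on the worktop and weighs about 50 g; grip it round the cap, whose middle is 18 mm above this point, so that the fingers stay clear of the nest
- carrier_a: specimen carrier A, one of three that look alike, fixed: pale grey box 100 (x) x 124 (y) mm with a grey lid; origin centre of underside, z up, front at -x. Walls 4 mm, inner floor 7 mm, rim 65 mm, lid top 75 mm up. The dark catch housing on the front (34 mm wide, to x = -84 mm, 80 mm high) has the release button on top; its bolt reaches over a steel lip on the lid
- carrier_a_press (a point): top centre of carrier A's release button: metal, 19 mm across, 12 mm proud of the housing, pushed straight down; force rises to a peak at 3 mm travel, then drops by a third with a click; the lid is let go at 4 to 5 mm; hard stop at 9 mm; springs back. Half of the peak is preload. Peak is about 4, 9 or 22 N: which carrier has which must be felt
- carrier_a_button (a joint): travel of carrier A's release button, m: 0 out, positive pressed
- carrier_a_lid (a joint): carrier A's lid, rad: 0 shut, 1.75 fully open, past upright; let go, it opens by itself in 1 to 2 s (damped spring, 1 N at the front edge). Hinge axis along y, 53 mm behind and 67 mm above the carrier's origin; plate 2 mm under to 10 mm over it, front edge 103 mm from it. Shut it from behind, then press: the last 7 mm push the bolt back (13 N if sound), click; soft seal below
- carrier_a_lid_press (a point): point on the outer face of carrier A's lid, on its centre line 88 mm from the hinge and 15 mm from its front edge, where it is pushed shut; 77 mm above the worktop when shut
- carrier_a_nest (a point): floor centre of carrier A's nest: a round hole 48 mm across and 10 mm deep in a dark foam plate on the box's inner floor; 6 mm in front of the carrier's origin and 7 mm above the worktop
- carrier_b: specimen carrier B, one of three that look alike, fixed: pale grey box 100 (x) x 124 (y) mm with a grey lid; origin centre of underside, z up, front at -x. Walls 4 mm, inner floor 7 mm, rim 65 mm, lid top 75 mm up. The dark catch housing on the front (34 mm wide, to x = -84 mm, 80 mm high) has the release button on top; its bolt reaches over a steel lip on the lid
- carrier_b_press (a point): top centre of carrier B's release button: metal, 19 mm across, 12 mm proud of the housing, pushed straight down; force rises to a peak at 3 mm travel, then drops by a third with a click; the lid is let go at 4 to 5 mm; hard stop at 9 mm; springs back. Half of the peak is preload. Peak is about 4, 9 or 22 N: which carrier has which must be felt
- carrier_b_button (a joint): travel of carrier B's release button, m: 0 out, positive pressed
- carrier_b_lid (a joint): carrier B's lid, rad: 0 shut, 1.75 fully open, past upright; let go, it opens by itself in 1 to 2 s (damped spring, 1 N at the front edge). Hinge axis along y, 53 mm behind and 67 mm above the carrier's origin; plate 2 mm under to 10 mm over it, front edge 103 mm from it. Shut it from behind, then press: the last 7 mm push the bolt back (13 N if sound), click; soft seal below
- carrier_b_lid_press (a point): point on the outer face of carrier B's lid, on its centre line 88 mm from the hinge and 15 mm from its front edge, where it is pushed shut; 77 mm above the worktop when shut
- carrier_b_nest (a point): floor centre of carrier B's nest: a round hole 48 mm across and 10 mm deep in a dark foam plate on the box's inner floor; 6 mm in front of the carrier's origin and 7 mm above the worktop
- carrier_c: specimen carrier C, one of three that look alike, fixed: pale grey box 100 (x) x 124 (y) mm with a grey lid; origin centre of underside, z up, front at -x. Walls 4 mm, inner floor 7 mm, rim 65 mm, lid top 75 mm up. The dark catch housing on the front (34 mm wide, to x = -84 mm, 80 mm high) has the release button on top; its bolt reaches over a steel lip on the lid
- carrier_c_press (a point): top centre of carrier C's release button: metal, 19 mm across, 12 mm proud of the housing, pushed straight down; force rises to a peak at 3 mm travel, then drops by a third with a click; the lid is let go at 4 to 5 mm; hard stop at 9 mm; springs back. Half of the peak is preload. Peak is about 4, 9 or 22 N: which carrier has which must be felt
- carrier_c_button (a joint): travel of carrier C's release button, m: 0 out, positive pressed
- carrier_c_lid (a joint): carrier C's lid, rad: 0 shut, 1.75 fully open, past upright; let go, it opens by itself in 1 to 2 s (damped spring, 1 N at the front edge). Hinge axis along y, 53 mm behind and 67 mm above the carrier's origin; plate 2 mm under to 10 mm over it, front edge 103 mm from it. Shut it from behind, then press: the last 7 mm push the bolt back (13 N if sound), click; soft seal below
- carrier_c_lid_press (a point): point on the outer face of carrier C's lid, on its centre line 88 mm from the hinge and 15 mm from its front edge, where it is pushed shut; 77 mm above the worktop when shut
- carrier_c_nest (a point): floor centre of carrier C's nest: a round hole 48 mm across and 10 mm deep in a dark foam plate on the box's inner floor; 6 mm in front of the carrier's origin and 7 mm above the worktop
- timer: bystander: flat white timer, 58 x 72 x 18 mm, loose at the front edge; origin in the centre of its underside
Not all that is in view belongs to the job. Of the things that look like the part that bears specimen, the smaller one is meant.

How it is judged:
On the way, in this order (a step that is already met when the one before it is completed fails the run):
1. the button of the sound carrier has been pushed and let go, and its lid has sprung open (((value of joint carrier_a_lid above 1.2 rad and contact force between carrier_a_bolt and carrier_a_catch between 2.2 and 6 N) or (value of joint carrier_b_lid above 1.2 rad and contact force between carrier_b_bolt and carrier_b_catch between 2.2 and 6 N) or (value of joint carrier_c_lid above 1.2 rad and contact force between carrier_c_bolt and carrier_c_catch between 2.2 and 6 N))), for 0.1 s.
2. the cup stands upright in the nest of the sound carrier, its lid open (((horizontal distance between specimen and carrier_a_nest below 0.006 m and z of specimen in the frame of carrier_a_nest below 0.031 m and angle between specimen's own z axis and vertical below 0.12 rad and value of joint carrier_a_lid above 0.8 rad and contact force between carrier_a_bolt and carrier_a_catch between 2.2 and 6 N) or (horizontal distance between specimen and carrier_b_nest below 0.006 m and z of specimen in the frame of carrier_b_nest below 0.031 m and angle between specimen's own z axis and vertical below 0.12 rad and value of joint carrier_b_lid above 0.8 rad and contact force between carrier_b_bolt and carrier_b_catch between 2.2 and 6 N) or (horizontal distance between specimen and carrier_c_nest below 0.006 m and z of specimen in the frame of carrier_c_nest below 0.031 m and angle between specimen's own z axis and vertical below 0.12 rad and value of joint carrier_c_lid above 0.8 rad and contact force between carrier_c_bolt and carrier_c_catch between 2.2 and 6 N))), for 0.2 s.
At the end, for the whole second after the job is handed in: The cup stands at rest and upright (7 degrees) in the nest of the carrier whose catch trips at 7 to 12 N, within 6 mm of its centre and down on the floor; that lid is shut (0.025 rad), held by its catch, button out again. The other two carriers are empty, their lids open or shut (((horizontal distance between specimen and carrier_a_nest below 0.006 m and z of specimen in the frame of carrier_a_nest below 0.031 m and angle between specimen's own z axis and vertical below 0.12 rad and value of joint carrier_a_lid below 0.025 rad and value of joint carrier_a_button below 0.0015 m and contact force between carrier_a_bolt and carrier_a_catch between 2.2 and 6 N) or (horizontal distance between specimen and carrier_b_nest below 0.006 m and z of specimen in the frame of carrier_b_nest below 0.031 m and angle between specimen's own z axis and vertical below 0.12 rad and value of joint carrier_b_lid below 0.025 rad and value of joint carrier_b_button below 0.0015 m and contact force between carrier_b_bolt and carrier_b_catch between 2.2 and 6 N) or (horizontal distance between specimen and carrier_c_nest below 0.006 m and z of specimen in the frame of carrier_c_nest below 0.031 m and angle between specimen's own z axis and vertical below 0.12 rad and value of joint carrier_c_lid below 0.025 rad and value of joint carrier_c_button below 0.0015 m and contact force between carrier_c_bolt and carrier_c_catch between 2.2 and 6 N)) and linear speed of cup below 0.02 m/s); the robot touches nothing.
It fails at once if a release button is pushed with more than 20 N (15 N is the limit, with an allowance for overshoot) (contact force between any of the fingers, the arm and carrier_a_button above 20 N or contact force between any of the fingers, the arm and carrier_b_button above 20 N or contact force between any of the fingers, the arm and carrier_c_button above 20 N).
It fails at once if a lid is pushed with more than 25 N (contact force between any of the fingers, the arm and carrier_a_lid above 25 N or contact force between any of the fingers, the arm and carrier_b_lid above 25 N or contact force between any of the fingers, the arm and carrier_c_lid above 25 N).
It fails at once if the specimen cup is tipped over (angle between specimen's own z axis and vertical above 0.8 rad).
It fails at once if the timer is pushed away by more than 3 cm (distance of timer from where it was at the start of the episode above 0.03 m).
It also fails if it takes over 72 s, if anything falls off the work surface, if the arm or the gripper's body presses on something with over 40 N, if the wrist force passes 120 N, or if a joint passes its speed limit or range.

## Working session

There is one attempt and no reset: what is moved stays moved. The work goes in short steps, Python scripts to look and compute and a tool call to move; the robot and the scene stay as the last step left them, time stands still between calls to the robot, and variables do not carry over. Pictures are saved under pics/ and viewed, about 8 in all and at most 12, crops included, and the job is handed in when it is done.

Besides the shell and the picture viewer there is one more tool, called after "Call:" by a JSON object that holds its "method" and its "body". arm_command: Moves the arm, as the interface text tells. Its arguments: {"type":"object","properties":{"commands":{"type":"array"}},"required":["commands"]}

```bash
mkdir -p pics
cat > h.py <<'E'
import numpy as np, cv2
from scipy.spatial.transform import Rotation as R
from plant import ctrl
def toworld(p,cam,st=None):
    c=ctrl.calibration(cam); p=np.array(p,float)
    if 'rvec' in c and c['rvec'] is not None:
        M=cv2.Rodrigues(np.array(c['rvec'],float))[0]
        return M.T@(p-np.array(c['tvec']).ravel())
    T=np.array(c['T_tool_cam']); q=T[:3,:3]@p+T[:3,3]
    return R.from_quat(st['tcp_rot']).as_matrix()@q+st['ee_pos']
def snap(cam,f=None):
    st=ctrl.observe(); im=ctrl.capture(cam)
    if f: cv2.imwrite('pics/'+f,im[:,:,::-1])
    return st
def show(label,cam,st=None,n=4):
    for d in ctrl.pinpoint(label,cam)[:n]:
        print(label,cam,round(d['p'],2),np.round(toworld(d['at'],cam,st),4))
E
cat > a.py <<'E'
from h import *
st=ctrl.observe(); print({k:np.round(v,3) for k,v in st.items()})
for cam in ('scene','side'):
    snap(cam,cam+'0.png')
    for l in ('specimen','carrier_a','carrier_a_press','timer'): show(l,cam,st,5)
ims=[cv2.imread(f'pics/{c}0.png') for c in ('scene','side')]
E
python3 a.py
```

```text
{'time': np.float64(0.0), 'joints': array([ 1.206,  0.3  ,  1.522, -0.   ,  1.321, -0.067]), 'qvel': array([-0.001,  0.   , -0.001, -0.   , -0.001, -0.   ]), 'tau': array([-3.000e-03, -5.435e+01, -3.618e+01, -0.000e+00,  4.000e-03,
       -0.000e+00]), 'ee_pos': array([0.161, 0.526, 0.231]), 'tcp_rot': array([ 0.804,  0.594, -0.   ,  0.   ]), 'contact_force': array([ 0.018,  0.589, -0.183]), 'torque': array([ 0.035, -0.018,  0.004]), 'grip_width': np.float64(0.997)}
specimen scene 0.66 [ 0.4581 -0.4     0.0188]
specimen scene 0.64 [ 0.4045 -0.4967  0.033 ]
carrier_a scene 0.85 [ 0.5143  0.0113 -0.0006]
carrier_a scene 0.75 [ 0.5027  0.2427 -0.0018]
carrier_a scene 0.67 [ 0.5121 -0.2207 -0.0014]
carrier_a_press scene 0.43 [0.4445 0.0161 0.0887]
timer scene 0.59 [ 0.3775  0.1937 -0.0018]
timer scene 0.26 [ 0.5163  0.0095 -0.0017]
timer scene 0.25 [0.4449 0.0138 0.092 ]
specimen side 0.76 [ 0.4587 -0.4035  0.0251]
specimen side 0.57 [ 0.4019 -0.4915  0.0314]
carrier_a side 0.97 [ 0.5029  0.2394 -0.0009]
carrier_a side 0.64 [ 0.5119 -0.2139 -0.    ]
carrier_a side 0.62 [ 0.5134  0.01   -0.001 ]
carrier_a_press side 0.53 [0.4389 0.0171 0.0865]
timer side 0.66 [ 0.3806  0.1933 -0.0011]
```

View pics/scene0.png

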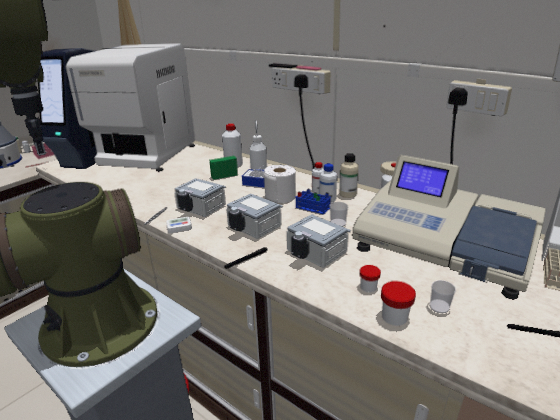

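View pics/side0.png

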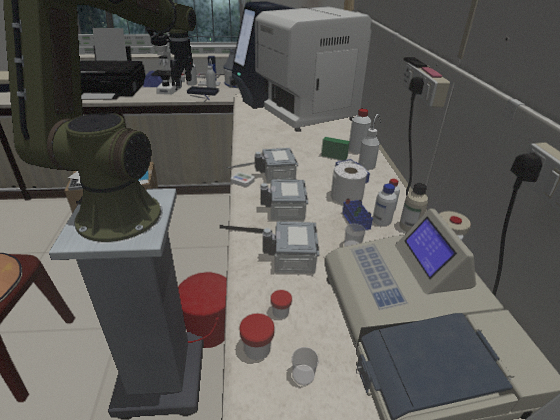

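The scene picture shows the three carriers at about (200,195), (255,215) and (318,240). The small red-capped cup is at (370,278) and its larger look-alike at (397,303). The networks agree with this. I'll move towards the first carrier with the jaws along y.

Call:
{"method": "arm_command", "body": {"commands": [[0,[0,0,0],-0.149],[0,[0,0,0],-0.149],[0,[-3.5,3.3,0],0],[0,[-3.5,3.3,0],0],[0,[-3.5,3.3,0],0],[0,[-3.5,3.3,0],0],[0,[-3.5,3.3,0],0],[0,[-3.5,3.3,0],0],[0,[-3.5,3.3,0],0],[0,[-3.5,3.3,0],0],[0,[0,0,0],0],[0,[0,0,0],0]]}}

```text
time: 2.0
ee_pos: [0.4252, 0.2461, 0.2312]
tcp_rot: [0.707, 0.707, -0.0, -0.0]
contact_force: [-0.5, -0.2, 0.1]
grip_width: -0.005
```

```bash
cat > w.py <<'E'
from h import *
import sys
st=snap('wrist',sys.argv[1]); print('tcp',np.round(st['ee_pos'],4),np.round(st['tcp_rot'],4),'F',np.round(st['contact_force'],2),'t',st['time'],'g',st['grip_width'])
for l in sys.argv[2:]: show(l,'wrist',st)
E
python3 w.py w1.png carrier_a carrier_a_press carrier_a_lid_press; python3 -c "
from h import *
print(ctrl.calibration('wrist'))"
```

```text
tcp [0.4252 0.2461 0.2312] [ 7.071e-01  7.071e-01 -0.000e+00 -1.000e-04] F [-0.53 -0.21  0.14] t 2.0 g -0.005080648353305438
carrier_a wrist 0.85 [ 0.5162  0.0133 -0.002 ]
carrier_a wrist 0.63 [ 0.5085  0.2403 -0.0008]
carrier_a_press wrist 0.76 [0.4445 0.0185 0.0911]
carrier_a_press wrist 0.41 [0.3806 0.1941 0.0006]
{'K': array([[336.88876491,   0.        , 282.41298164],
       [  0.        , 336.88876491, 206.71622022],
       [  0.        ,   0.        ,   1.        ]]), 'distortion': array([-0.00481718,  0.        ,  0.        ,  0.        ,  0.        ]), 'T_tool_cam': array([[ 9.99999743e-01,  5.35406678e-04, -4.76357912e-04,
         3.03232886e-04],
       [-3.72714133e-04,  9.56293075e-01,  2.92409672e-01,
        -7.33958817e-02],
       [ 6.12095863e-04, -2.92409420e-01,  9.56293029e-01,
        -1.42266791e-01],
       [ 0.00000000e+00,  0.00000000e+00,  0.00000000e+00,
         1.00000000e+00]])}
```

View pics/w1.png

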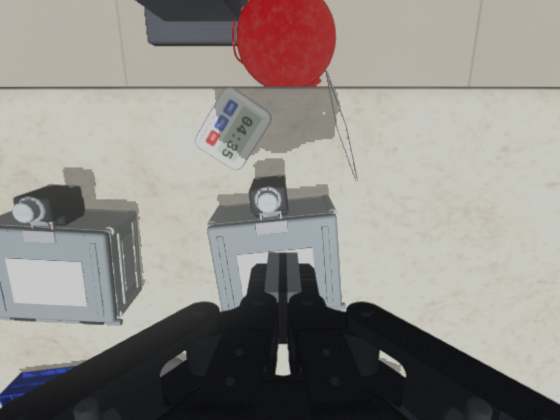

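The wrist picture shows the first carrier's button at (267,201) and the middle carrier's at (27,211). The white timer is at (233,128).

```bash
cat >> h.py <<'E'
def pix(uv,z,st):
    c=ctrl.calibration('wrist'); n=cv2.undistortPoints(np.array([[uv]],float),c['K'],c['distortion']).ravel()
    o=toworld([0,0,0],'wrist',st); d=toworld([n[0],n[1],1],'wrist',st)-o
    return o+d*(z-o[2])/d[2]
E
python3 - <<'E'
from h import *
st=ctrl.observe()
print('btn1',pix((267.5,201),.092,st),'btn2',pix((27,211),.092,st))
for a,b,n in(((209,226),(334,217),'front1'),((0,232),(108,226),'front2')):
    p,q=pix(a,.075,st),pix(b,.075,st); d=q-p; print(n,p,q,'yaw',np.degrees(np.arctan2(-d[0],d[1])))
im=cv2.imread('pics/w1.png'); cv2.imwrite('pics/c1.png',cv2.resize(im[160:340,0:360],None,fx=2.2,fy=2.2,interpolation=cv2.INTER_CUBIC))
E
```

```text
btn1 [0.43243268 0.2337814  0.092     ] btn2 [0.44203452 0.02190264 0.092     ]
front1 [0.46198445 0.17751417 0.075     ] [0.45275997 0.29505284 0.075     ] yaw 4.487396896332065
front2 [ 0.46856935 -0.02218614  0.075     ] [0.46221543 0.08198434 0.075     ] yaw 3.4904513761399234
```

View pics/c1.png

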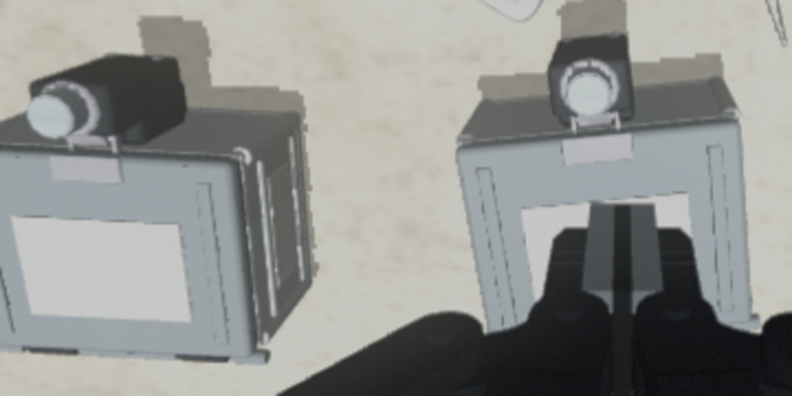

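Call:
{"method": "arm_command", "body": {"commands": [[0,[-1.2,0.9,2.0],0],[0,[0,0,4.5],0],[0,[0,0,4.5],0],[0,[0,0,2.4],-0.08],[0,[0,0,0],0],[0,[0,0,0],0]]}}

```text
time: 2.95
ee_pos: [0.4348, 0.2344, 0.0985]
tcp_rot: [0.679, 0.735, 0.001, 0.0]
contact_force: [-0.2, 0.1, -0.8]
grip_width: -0.0
```

Call:
{"method": "arm_command", "body": {"commands": [[0,[0,0,0.2],0],[0,[0,0,0],0],[0,[0,0,0],0]]}}

```text
time: 3.32
ee_pos: [0.4346, 0.2339, 0.0956]
tcp_rot: [0.678, 0.735, 0.0, 0.0]
contact_force: [0.3, -0.2, 0.6]
grip_width: -0.002
```

Call:
{"method": "arm_command", "body": {"commands": [[0,[0,0,0.1],0],[0,[0,0,0.05],0],[0,[0,0,0],0]]}}

```text
time: 3.7
ee_pos: [0.4344, 0.2338, 0.0937]
tcp_rot: [0.678, 0.735, -0.0, -0.0]
contact_force: [0.0, 0.7, 0.2]
grip_width: 0.001
```

Call:
{"method": "arm_command", "body": {"commands": [[0,[0,0,0.1],0],[0,[0,0,0.1],0],[0,[0,0,0],0],[0,[0,0,0],0]]}}

```text
time: 4.2
ee_pos: [0.4344, 0.2338, 0.0918]
tcp_rot: [0.678, 0.735, 0.0, 0.0]
contact_force: [-0.3, -1.2, 1.0]
grip_width: -0.003
```

Call:
{"method": "arm_command", "body": {"commands": [[0,[0,0,0.05],0],[0,[0,0,0],0],[0,[0,0,0],0]]}}

```text
time: 4.58
ee_pos: [0.4345, 0.2339, 0.0915]
tcp_rot: [0.678, 0.735, 0.0, 0.0]
contact_force: [-1.3, -1.0, 4.3]
grip_width: 0.002
```

Call:
{"method": "arm_command", "body": {"commands": [[0,[0,0,0.05],0],[0,[0,0,0],0],[0,[0,0,0],0]]}}

```text
time: 4.95
ee_pos: [0.4345, 0.2339, 0.091]
tcp_rot: [0.678, 0.735, 0.0, 0.0]
contact_force: [-2.6, -1.7, 4.9]
grip_width: 0.006
```

Call:
{"method": "arm_command", "body": {"commands": [[0,[0,0,0.05],0],[0,[0,0,0],0],[0,[0,0,0],0]]}}

```text
time: 5.32
ee_pos: [0.4345, 0.2339, 0.0906]
tcp_rot: [0.678, 0.735, 0.0, 0.0]
contact_force: [-2.4, -1.3, 7.1]
grip_width: -0.003
```

Call:
{"method": "arm_command", "body": {"commands": [[0,[0,0,0.05],0],[0,[0,0,0.05],0],[0,[0,0,0],0],[0,[0,0,0],0]]}}

```text
time: 5.82
ee_pos: [0.4345, 0.2339, 0.0897]
tcp_rot: [0.678, 0.735, 0.0, 0.0]
contact_force: [-2.6, -1.0, 8.2]
grip_width: 0.002
```

Call:
{"method": "arm_command", "body": {"commands": [[0,[0,0,0.05],0],[0,[0,0,0.05],0],[0,[0,0,0.05],0],[0,[0,0,0],0]]}}

```text
time: 6.32
ee_pos: [0.4345, 0.2339, 0.0882]
tcp_rot: [0.678, 0.735, 0.0, 0.0]
contact_force: [-3.6, -1.3, 8.4]
grip_width: 0.002
```

Call:
{"method": "arm_command", "body": {"commands": [[0,[0,0,0.05],0],[0,[0,0,0.05],0],[0,[0,0,0.05],0],[0,[0,0,0],0]]}}

```text
time: 6.82
ee_pos: [0.4345, 0.2339, 0.0866]
tcp_rot: [0.678, 0.735, 0.0, 0.0]
contact_force: [-1.8, -0.8, 5.4]
grip_width: 0.001
```

The force fell from about 8.4 to 5.4 N past the peak, so this first carrier is the sound one. I'll lift off and travel to the cup while the lid opens.

Call:
{"method": "arm_command", "body": {"commands": [[0,[0,0,-1],0],[0,[0,0,-3],0],[8.5,[0,0,-5],0.08],[8.5,[0,0,-5],0],[8.5,[-5.3,0,0],0],[8.5,[-5.3,0,0],0],[8.5,[-5.3,0,0],0],[8.5,[-5.3,0,0],0],[8.5,[-5.3,0,0],0],[8.5,[-5.3,0,0],0],[8.5,[-5.3,0,0],0],[8.5,[-5.3,0,0],0]]}}

```text
time: 8.32
ee_pos: [0.4342, -0.1919, 0.2268]
tcp_rot: [0.707, 0.707, 0.0, 0.0]
contact_force: [0.6, 0.2, -0.1]
grip_width: 0.996
```

Call:
{"method": "arm_command", "body": {"commands": [[8.5,[-5.3,0,0],0],[8.5,[-5.3,0,0],0],[8.5,[-5.3,0,0],0],[8.5,[-5.3,0,0],0],[8.5,[0,-1.0,0],0],[8.5,[0,0,0],0]]}}

```text
time: 9.07
ee_pos: [0.4241, -0.4018, 0.2264]
tcp_rot: [0.707, 0.707, 0.0, -0.0]
contact_force: [-0.4, -0.1, 0.0]
grip_width: 0.998
```

```bash
python3 w.py w2.png specimen
python3 - <<'E'
from h import *
snap('scene','s2.png'); show('specimen','scene'); 
a=cv2.imread('pics/s2.png')[150:330,140:440]; b=cv2.imread('pics/w2.png')
a=cv2.resize(a,(560,336)); b=cv2.resize(b,(240,180)); 
cv2.imwrite('pics/v2.png',np.vstack([a, np.hstack([b,np.zeros((180,320,3),np.uint8)])]))
E
```

```text
tcp [ 0.4241 -0.4018  0.2264] [ 7.073e-01  7.070e-01  1.000e-04 -2.000e-04] F [-0.36 -0.1   0.04] t 9.075 g 0.9977359994046064
specimen wrist 0.71 [ 0.4604 -0.3983  0.0255]
specimen scene 0.89 [ 0.4051 -0.4925  0.0321]
specimen scene 0.65 [ 0.4623 -0.3982  0.0207]
```

View pics/v2.png

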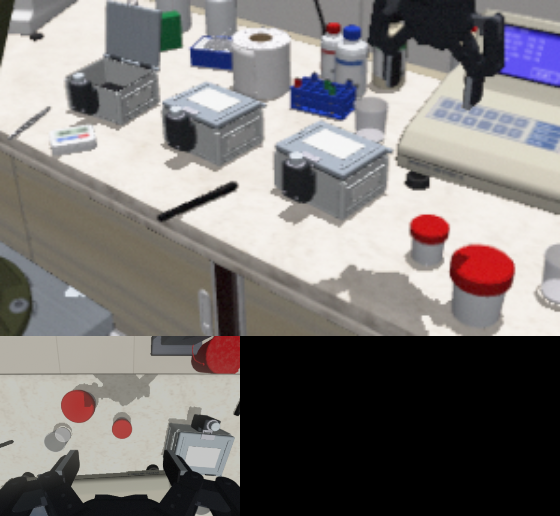

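The lid of the first carrier stands open. The small cup is at about (122,428) in the montage, inside the wrist inset, clear of the larger one.

Run:
```python
from h import *
st=ctrl.observe(); im=cv2.imread('pics/w2.png').astype(int)
m=((im[:,:,2]>120)&(im[:,:,1]<70)&(im[:,:,0]<80)).astype(np.uint8)
n,_,s,c=cv2.connectedComponentsWithStats(m)
for i in range(1,n):
    if s[i,4]>300: 
        x,y,w,h,a=s[i]; print(s[i],c[i],pix((x+w/2,y+w/2),.05,st), pix((x,y+w/2),.05,st)[1]-pix((x+w,y+w/2),.05,st)[1])
print(ctrl.tcp_to_grasp)
```

```text
[ 481    0   79   88 6251] [522.64789634  42.98848184] [ 0.29814873 -0.19623154  0.05      ] -0.06834063353693068
[ 144  126   76   76 3988] [178.23946841 165.45185557] [ 0.40688478 -0.49708068  0.05      ] -0.07261262811543523
[ 262  195   45   44 1526] [284.57077326 216.33879423] [ 0.46059651 -0.39907564  0.05      ] -0.04501696762632856
0.0187
```

Call:
{"method": "arm_command", "body": {"commands": [[8.5,[0.3,3.6,0],0],[8.5,[0,0,4.5],0],[8.5,[0,0,4.5],0],[8.5,[0,0,4.5],0],[8.5,[0,0,4.0],0],[8.5,[0,0,2.0],0],[8.5,[0,0,1.0],0],[8.5,[0,0,0],0],[8.5,[0,0,0],0]]}}

```text
time: 10.4
ee_pos: [0.4611, -0.3996, 0.0227]
tcp_rot: [0.707, 0.707, 0.0, 0.001]
contact_force: [-0.1, 0.2, -0.4]
grip_width: 0.995
```

Call:
{"method": "arm_command", "body": {"commands": [[4,[0,0,0],0],[4,[0,0,0],0],[4,[0,0,0],0],[4,[0,0,0],0],[4,[0,0,0],0],[4,[0,0,0],0],[4,[0,0,0],0],[4,[0,0,0],0]]}}

```text
time: 11.4
ee_pos: [0.4608, -0.3994, 0.0221]
tcp_rot: [0.707, 0.707, 0.0, 0.001]
contact_force: [-0.6, 1.5, 6.3]
grip_width: 0.54
```

Call:
{"method": "arm_command", "body": {"commands": [[4,[0,0,-1],0],[4,[0,0,-3],0],[4,[0,0,-4],0],[4,[0,0,-4],0],[4,[0,0,-4],0],[4,[0,0,0],0]]}}

```text
time: 12.15
ee_pos: [0.4614, -0.3999, 0.1853]
tcp_rot: [0.707, 0.707, 0.0, 0.003]
contact_force: [-0.3, -0.7, -1.1]
grip_width: 0.538
```

```bash
python3 w.py w3.png specimen
```

```text
tcp [ 0.4614 -0.3999  0.1853] [0.707  0.7072 0.     0.0031] F [-0.28 -0.75 -1.12] t 12.15 g 0.538071589271487
specimen wrist 0.6 [ 0.46   -0.399   0.1896]
```

View pics/w3.png

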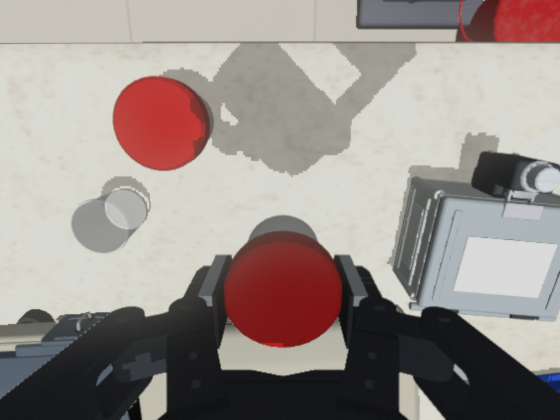

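The cup is gripped square in the jaws, with the cap centred at (283,290). I'll carry it over and look into the open carrier from beyond the nest.

Call:
{"method": "arm_command", "body": {"commands": [[4,[0,0,-3.3],0],[4,[2,0,-3.3],0],[4,[5.2,0,0],0],[4,[5.2,0,0],0],[4,[5.2,0,0],0],[4,[5.2,0,0],0],[4,[5.2,0,0],0],[4,[5.2,0,0],0],[4,[5.2,0,0],0],[4,[5.2,0,0],0],[4,[5.2,0,0],0],[4,[5.2,0,0],0]]}}

```text
time: 13.75
ee_pos: [0.4598, 0.1425, 0.2462]
tcp_rot: [0.707, 0.707, -0.001, -0.0]
contact_force: [0.1, -0.1, 0.1]
grip_width: 0.541
```

Call:
{"method": "arm_command", "body": {"commands": [[4,[5.0,2,0],0],[4,[5.0,3,0],0],[4,[0,3,0],0],[4,[0,0,0],0],[4,[0,0,0],0],[4,[0,0,0],0]]}}

```text
time: 14.5
ee_pos: [0.5399, 0.2406, 0.2473]
tcp_rot: [0.707, 0.707, -0.0, -0.0]
contact_force: [0.0, -0.1, -0.7]
grip_width: 0.541
```

```bash
python3 w.py w4.png carrier_a carrier_a_nest carrier_a_press specimen
```

```text
tcp [0.5399 0.2406 0.2473] [ 7.071e-01  7.071e-01 -1.000e-04 -1.000e-04] F [ 0.02 -0.13 -0.66] t 14.5 g 0.5412495494013515
carrier_a wrist 0.88 [ 0.5171  0.0125 -0.0011]
carrier_a wrist 0.85 [ 0.5087  0.2394 -0.0022]
carrier_a wrist 0.44 [0.5006 0.238  0.0034]
carrier_a_press wrist 0.94 [0.4438 0.0149 0.0918]
```

View pics/w4.png

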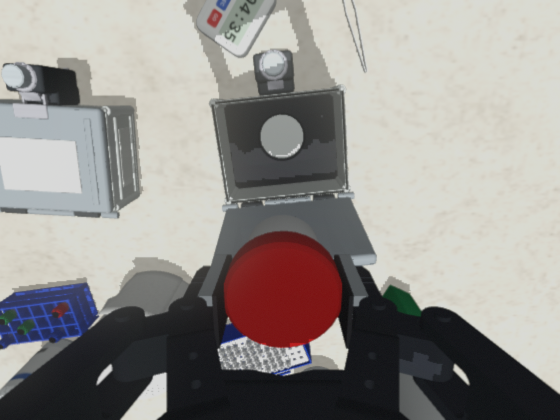

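The nest floor shows as a bright disc at about (282,137), with the button at (273,65).

Run:
```python
from h import *
st=ctrl.observe(); im=cv2.imread('pics/w4.png')
g=cv2.cvtColor(im,cv2.COLOR_BGR2GRAY)
m=np.zeros_like(g); m[105:170,245:320]=(g[105:170,245:320]>115)
n,_,s,c=cv2.connectedComponentsWithStats(m)
i=1+np.argmax(s[1:,4]); x,y,w,h,a=s[i]; print(s[i],c[i])
for z in (.007,.017): print('nest',z,pix(c[i],z,st), pix((x+w,c[i][1]),z,st)-pix((x,c[i][1]),z,st))
print('btn',pix((273,65),.092,st))
l,r=pix((213,101),.065,st),pix((344,90),.065,st); print('rim front',l,r); d=r-l; print(np.degrees(np.arctan2(-d[0],d[1])))
l,r=pix((229,197),.065,st),pix((350,187),.065,st); print('rim rear',l,r); d=r-l; print(np.degrees(np.arctan2(-d[0],d[1])))
b=im.astype(int); m=((b[:,:,2]>90)&(b[:,:,1]<70)&(b[:,:,0]<70)).astype(np.uint8)
n,_,s,c=cv2.connectedComponentsWithStats(m); i=1+np.argmax(s[1:,4]); x,y,w,h,a=s[i];print(s[i])
for z in (.003+.025,): print('cup',pix((x+w/2,y+w/2),st['ee_pos'][2]+z,st))
```

```text
[ 261  115   42   43 1437] [281.41614475 135.93528184]
nest 0.007 [0.50136477 0.23978528 0.007     ] [-2.61536205e-05  4.68980811e-02  0.00000000e+00]
nest 0.017 [0.50046316 0.23981879 0.017     ] [-2.54703161e-05  4.56727950e-02  0.00000000e+00]
btn [0.43654854 0.23319257 0.092     ]
rim front [0.46454484 0.1770176  0.065     ] [0.45490633 0.29706997 0.065     ]
4.590199649991882
rim rear [0.55614319 0.1875683  0.065     ] [0.54579619 0.30789383 0.065     ]
4.9148742598525486
[ 224  241  118  107 9956]
cup [0.53964363 0.24127708 0.27550776]
```

Call:
{"method": "arm_command", "body": {"commands": [[4,[-0.1,-3.9,0],0],[4,[0,0,1],-0.08],[4,[0,0,5],0],[4,[0,0,5],0],[4,[0,0,5],0],[4,[0,0,3],0],[4,[0,0,1],0],[4,[0,0,0],0],[4,[0,0,0],0]]}}

```text
time: 15.88
ee_pos: [0.5021, 0.2401, 0.0488]
tcp_rot: [0.678, 0.735, 0.001, 0.0]
contact_force: [0.5, 0.1, -0.3]
grip_width: 0.542
```

Call:
{"method": "arm_command", "body": {"commands": [[4,[0,0,0.3],0],[4,[0,0,0.2],0],[4,[0,0,0.2],0],[4,[0,0,0],0],[4,[0,0,0],0]]}}

```text
time: 16.5
ee_pos: [0.5015, 0.2399, 0.0403]
tcp_rot: [0.678, 0.735, 0.0, 0.0]
contact_force: [0.7, -0.0, 0.5]
grip_width: 0.538
```

Call:
{"method": "arm_command", "body": {"commands": [[4,[0,0,0.2],0],[4,[0,0,0.2],0],[4,[0,0,0],0],[4,[0,0,0],0]]}}

```text
time: 17.0
ee_pos: [0.5015, 0.2399, 0.0363]
tcp_rot: [0.678, 0.735, 0.0, 0.0]
contact_force: [0.4, 0.3, 0.7]
grip_width: 0.534
```

Call:
{"method": "arm_command", "body": {"commands": [[4,[0,0,0.2],0],[4,[0,0,0.2],0],[4,[0,0,0],0],[4,[0,0,0],0]]}}

```text
time: 17.5
ee_pos: [0.5014, 0.2398, 0.0322]
tcp_rot: [0.678, 0.735, -0.0, -0.0]
contact_force: [-0.1, -0.7, 0.1]
grip_width: 0.548
```

Call:
{"method": "arm_command", "body": {"commands": [[4,[0,0,0.15],0],[4,[0,0,0.1],0],[4,[0,0,0],0],[4,[0,0,0],0]]}}

```text
time: 18.0
ee_pos: [0.5015, 0.2399, 0.0298]
tcp_rot: [0.678, 0.735, 0.0, 0.0]
contact_force: [0.6, -0.1, -0.6]
grip_width: 0.541
```

Call:
{"method": "arm_command", "body": {"commands": [[4,[0,0,0.1],0],[4,[0,0,0],0],[4,[0,0,0],0]]}}

```text
time: 18.38
ee_pos: [0.5016, 0.2399, 0.0292]
tcp_rot: [0.678, 0.735, 0.0, 0.0]
contact_force: [-2.7, -1.7, 6.1]
grip_width: 0.536
```

Floor contact at the expected height. I'll release and rise.

Call:
{"method": "arm_command", "body": {"commands": [[5.0,[0,0,-0.05],0],[5.6,[0,0,0],0],[6.6,[0,0,0],0],[6.6,[0,0,0],0],[6.6,[0,0,0],0],[6.6,[0,0,-1],0],[6.6,[0,0,-3],0],[6.6,[0,0,-5],0],[6.6,[0,0,-5],0],[6.6,[0,0,-5],0],[6.6,[0,0,-2],0],[6.6,[0,0,0],0]]}}

```text
time: 19.88
ee_pos: [0.5018, 0.24, 0.2411]
tcp_rot: [0.678, 0.735, 0.001, 0.001]
contact_force: [-0.3, -0.3, -0.9]
grip_width: 0.773
```

Call:
{"method": "arm_command", "body": {"commands": [[0,[0,4,0],0.08],[0,[0,0,0],0],[0,[0,0,0],0],[0,[0,0,0],0]]}}

```text
time: 20.38
ee_pos: [0.5407, 0.2431, 0.239]
tcp_rot: [0.707, 0.707, -0.0, -0.0]
contact_force: [-0.2, -0.5, -0.5]
grip_width: 0.005
```

```bash
python3 w.py w5.png carrier_a_nest specimen carrier_a_lid_press
python3 - <<'E'
from h import *
snap('side','d5.png'); show('specimen','side')
a=cv2.resize(cv2.imread('pics/d5.png')[90:290,210:430],(484,440)); b=cv2.resize(cv2.imread('pics/w5.png')[0:420,130:430],(314,440))
cv2.imwrite('pics/v5.png',np.hstack([a,b]))
E
```

```text
tcp [0.5407 0.2431 0.239 ] [ 7.068e-01  7.074e-01 -3.000e-04 -1.000e-04] F [-0.24 -0.5  -0.5 ] t 20.375 g 0.004603862467089385
carrier_a_nest wrist 0.39 [0.5854 0.2512 0.1483]
specimen wrist 0.78 [0.4976 0.241  0.0335]
carrier_a_lid_press wrist 0.62 [0.4848 0.0104 0.0789]
specimen side 0.61 [ 0.4034 -0.49    0.0296]
specimen side 0.39 [0.5044 0.2389 0.0305]
specimen side 0.19 [ 0.5043  0.2407 -0.0014]
```

View pics/v5.png

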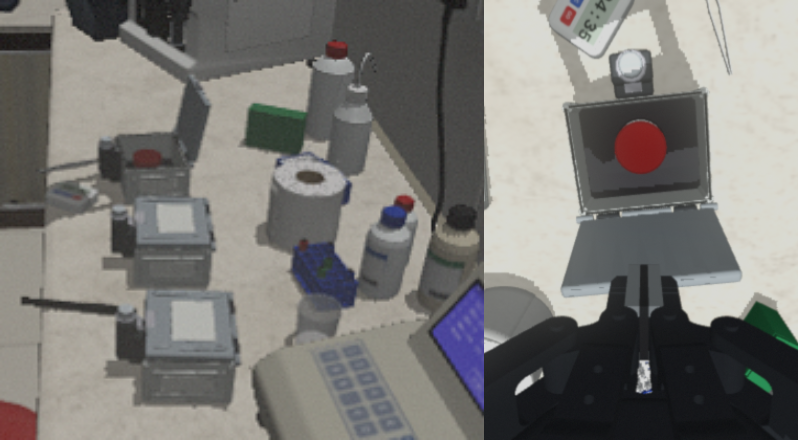

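The picture shows the cup upright and centred in the nest (red cap at about (640,147) in the montage) with the lid open. Next I'll go over the lid with the fingers shut and swing it shut from behind.

Call:
{"method": "arm_command", "body": {"commands": [[0,[0.35,4.2,0],0],[0,[0.35,4.2,0],0],[0,[0,0,0],-0.08],[0,[0,0,4],0],[0,[0,0,4.2],0],[0,[0,0,0],0],[0,[0,0,0],0]]}}

```text
time: 21.55
ee_pos: [0.626, 0.2503, 0.1594]
tcp_rot: [0.678, 0.735, 0.001, 0.001]
contact_force: [0.3, 0.3, 0.6]
grip_width: -0.003
```

Call:
{"method": "arm_command", "body": {"commands": [[0,[0,-0.9,0],0],[0,[0,-0.9,0],0],[0,[0,-0.9,0],0],[0,[0,-0.9,0],0],[0,[0,-0.8,0],0],[0,[0,-1.05,0.07],0],[0,[0,-1.05,0.07],0],[0,[0,-1.0,0.07],0],[0,[0,0,0],0]]}}

```text
time: 22.68
ee_pos: [0.5499, 0.2441, 0.1552]
tcp_rot: [0.678, 0.735, -0.0, -0.0]
contact_force: [1.9, 0.2, -0.0]
grip_width: -0.001
```

Run:
```python
from h import *
snap('side','d6.png'); cv2.imwrite('pics/v6.png',cv2.resize(cv2.imread('pics/d6.png')[100:230,220:380],(640,520)))
```

```text
(no output)
```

View pics/v6.png

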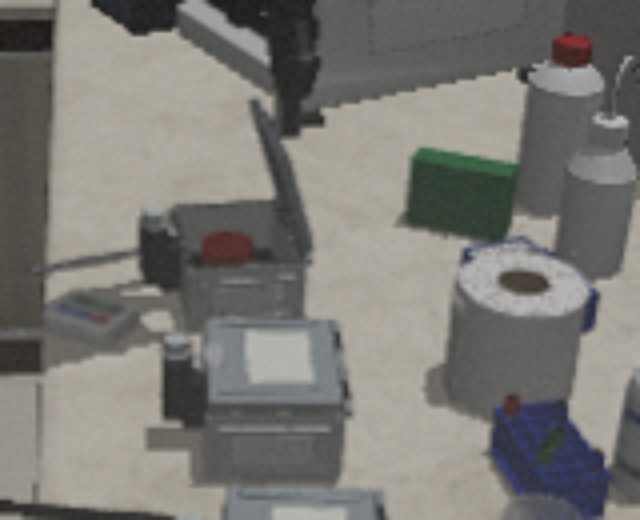

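The lid is leaning forward about 20° past upright, from (305,250) up to (255,105), with the fingers behind it as planned. I'll continue round the arc.

Call:
{"method": "arm_command", "body": {"commands": [[0,[0,-0.97,0.42],0],[0,[0,-0.97,0.42],0],[0,[0,-0.97,0.42],0],[0,[0,-0.77,0.72],0],[0,[0,-0.77,0.72],0],[0,[0,-0.77,0.72],0],[0,[0,-0.43,0.67],0],[0,[0,-0.43,0.67],0],[0,[0,-0.43,0.67],0],[0,[0,0,0],0]]}}

```text
time: 23.98
ee_pos: [0.4852, 0.2388, 0.1003]
tcp_rot: [0.678, 0.735, -0.0, -0.0]
contact_force: [-0.0, -0.3, 0.8]
grip_width: -0.001
```

Call:
{"method": "arm_command", "body": {"commands": [[0,[0,-0.27,0.4],0],[0,[0,-0.27,0.4],0],[0,[0,-0.27,0.3],0],[0,[0,0,0],0],[0,[0,0,0],0]]}}

```text
time: 24.6
ee_pos: [0.4775, 0.2382, 0.09]
tcp_rot: [0.678, 0.735, -0.0, -0.0]
contact_force: [-0.3, -0.1, 0.5]
grip_width: -0.0
```

Call:
{"method": "arm_command", "body": {"commands": [[0,[0,-0.1,0.1],0],[0,[0,-0.1,0.1],0],[0,[0,0,0.1],0],[0,[0,0,0.1],0],[0,[0,0,0],0]]}}

```text
time: 25.22
ee_pos: [0.4755, 0.238, 0.0857]
tcp_rot: [0.678, 0.735, -0.0, -0.0]
contact_force: [-0.5, -0.4, 1.7]
grip_width: 0.003
```

Call:
{"method": "arm_command", "body": {"commands": [[0,[0,0,0.1],0],[0,[0,0,0.1],0],[0,[0,0,0],0],[0,[0,0,0],0]]}}

```text
time: 25.72
ee_pos: [0.4756, 0.238, 0.0839]
tcp_rot: [0.678, 0.735, -0.0, -0.0]
contact_force: [-0.6, 0.3, 0.7]
grip_width: 0.002
```

Call:
{"method": "arm_command", "body": {"commands": [[0,[0,0,0.1],0],[0,[0,0,0.1],0],[0,[0,0,0],0],[0,[0,0,0],0]]}}

```text
time: 26.22
ee_pos: [0.4756, 0.238, 0.0819]
tcp_rot: [0.678, 0.735, -0.0, -0.0]
contact_force: [-1.0, -0.5, 1.2]
grip_width: 0.001
```

Call:
{"method": "arm_command", "body": {"commands": [[0,[0,0,0.1],0],[0,[0,0,0],0],[0,[0,0,0],0]]}}

```text
time: 26.6
ee_pos: [0.4756, 0.2381, 0.081]
tcp_rot: [0.678, 0.735, 0.0, 0.0]
contact_force: [-1.8, -0.4, 4.0]
grip_width: -0.003
```

Call:
{"method": "arm_command", "body": {"commands": [[0,[0,0,0.1],0],[0,[0,0,0],0],[0,[0,0,0],0]]}}

```text
time: 26.98
ee_pos: [0.4756, 0.2381, 0.0801]
tcp_rot: [0.678, 0.735, 0.0, -0.0]
contact_force: [-2.5, -1.6, 6.4]
grip_width: 0.0
```

Call:
{"method": "arm_command", "body": {"commands": [[0,[0,0,0.1],0],[0,[0,0,0],0],[0,[0,0,0],0]]}}

```text
time: 27.35
ee_pos: [0.4755, 0.2381, 0.0792]
tcp_rot: [0.678, 0.735, -0.0, -0.0]
contact_force: [-4.5, -0.3, 8.7]
grip_width: 0.002
```

Call:
{"method": "arm_command", "body": {"commands": [[0,[0,0,0.1],0],[0,[0,0,0],0],[0,[0,0,0],0]]}}

```text
time: 27.72
ee_pos: [0.4756, 0.2381, 0.0783]
tcp_rot: [0.678, 0.735, 0.0, -0.0]
contact_force: [-3.3, -1.0, 8.8]
grip_width: 0.001
```

Call:
{"method": "arm_command", "body": {"commands": [[0,[0,0,0.05],0],[0,[0,0,0],0],[0,[0,0,0],0]]}}

```text
time: 28.1
ee_pos: [0.4756, 0.2381, 0.0776]
tcp_rot: [0.678, 0.735, 0.0, 0.0]
contact_force: [-2.3, -0.4, 5.2]
grip_width: -0.001
```

Call:
{"method": "arm_command", "body": {"commands": [[0,[0,0,0.05],0],[0,[0,0,0],0],[0,[0,0,0],0]]}}

```text
time: 28.48
ee_pos: [0.4755, 0.238, 0.0767]
tcp_rot: [0.678, 0.735, -0.0, -0.0]
contact_force: [-0.4, -0.4, 0.4]
grip_width: 0.001
```

Call:
{"method": "arm_command", "body": {"commands": [[0,[0,0,0.05],0],[0,[0,0,0],0],[0,[0,0,0],0]]}}

```text
time: 28.85
ee_pos: [0.4756, 0.238, 0.0764]
tcp_rot: [0.678, 0.735, -0.0, -0.0]
contact_force: [0.1, -0.6, 0.7]
grip_width: 0.002
```

Call:
{"method": "arm_command", "body": {"commands": [[0,[0,0,0.05],0],[0,[0,0,0],0],[0,[0,0,0],0]]}}

```text
time: 29.22
ee_pos: [0.4756, 0.2381, 0.0759]
tcp_rot: [0.678, 0.735, 0.0, 0.0]
contact_force: [-0.2, -1.3, -1.2]
grip_width: 0.002
```

Call:
{"method": "arm_command", "body": {"commands": [[0,[0,0,0.05],0],[0,[0,0,0.03],0],[0,[0,0,0],0],[0,[0,0,0],0]]}}

```text
time: 29.72
ee_pos: [0.4756, 0.238, 0.0751]
tcp_rot: [0.678, 0.735, -0.0, -0.0]
contact_force: [-0.5, -0.5, 0.9]
grip_width: -0.002
```

Call:
{"method": "arm_command", "body": {"commands": [[0,[0,0,0.05],0],[0,[0,0,0],0],[0,[0,0,0],0]]}}

```text
time: 30.1
ee_pos: [0.4756, 0.238, 0.0746]
tcp_rot: [0.678, 0.735, -0.0, -0.0]
contact_force: [-0.4, -0.4, 1.1]
grip_width: -0.004
```

Call:
{"method": "arm_command", "body": {"commands": [[0,[0,0,0.05],0],[0,[0,0,0],0],[0,[0,0,0],0]]}}

```text
time: 30.48
ee_pos: [0.4756, 0.238, 0.0741]
tcp_rot: [0.678, 0.735, 0.0, 0.0]
contact_force: [-1.7, -0.2, 2.9]
grip_width: -0.003
```

Call:
{"method": "arm_command", "body": {"commands": [[0,[0,0,0.05],0],[0,[0,0,0],0],[0,[0,0,0],0]]}}

```text
time: 30.85
ee_pos: [0.4756, 0.2381, 0.0738]
tcp_rot: [0.678, 0.735, 0.0, -0.0]
contact_force: [-2.9, -0.7, 6.0]
grip_width: 0.0
```

Run:
```python
from h import *
snap('side','d7.png'); snap('scene','s7.png')
a=cv2.resize(cv2.imread('pics/d7.png')[130:200,230:310],(400,350),interpolation=cv2.INTER_CUBIC);b=cv2.resize(cv2.imread('pics/s7.png')[165:235,160:240],(400,350),interpolation=cv2.INTER_CUBIC)
cv2.imwrite('pics/v7.png',np.hstack([a,b]))
```

```text
(no output)
```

View pics/v7.png

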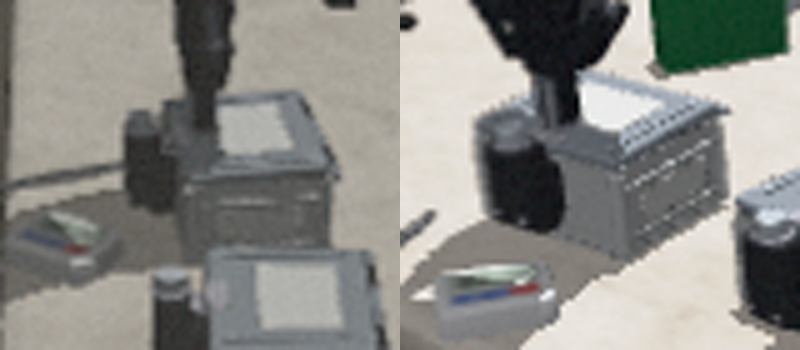

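The lid is down flush, with the fingers on it at (205,130). The click force has passed and I can feel the seal. One more firm press, then I'll lift off and check that it holds.

Call:
{"method": "arm_command", "body": {"commands": [[0,[0,0,0.05],0],[0,[0,0,0],0],[0,[0,0,0],0]]}}

```text
time: 31.32
ee_pos: [0.4756, 0.2381, 0.0735]
tcp_rot: [0.678, 0.735, 0.0, 0.0]
contact_force: [-3.8, -1.7, 7.8]
grip_width: -0.005
```

Call:
{"method": "arm_command", "body": {"commands": [[0,[0,0,0.03],0],[0,[0,0,0],0],[0,[0,0,-0.3],0],[0,[0,0,-0.3],0],[0,[0,0,-2],0],[0,[0,0,-4],0],[0,[0,0,-4],0],[0,[0,0,-4],0],[0,[0,0,0],0],[0,[0,0,0],0],[0,[0,0,0],0],[0,[0,0,0],0]]}}

```text
time: 32.83
ee_pos: [0.4754, 0.238, 0.218]
tcp_rot: [0.678, 0.735, -0.001, -0.0]
contact_force: [-0.5, 0.4, 0.1]
grip_width: -0.0
```

Call:
{"method": "arm_command", "body": {"commands": [[0,[0,4,-2],0],[0,[0,4,-2],0],[0,[0,0,0],0],[0,[0,0,0],0],[0,[0,0,0],0],[0,[0,0,0],0],[0,[0,0,0],0],[0,[0,0,0],0]]}}

```text
time: 33.83
ee_pos: [0.5552, 0.2445, 0.2588]
tcp_rot: [0.678, 0.735, 0.0, 0.0]
contact_force: [-0.8, -0.3, -0.5]
grip_width: -0.001
```

```bash
python3 w.py w8.png carrier_a_press timer
python3 - <<'E'
from h import *
snap('side','d8.png'); snap('scene','s8.png')
a=cv2.resize(cv2.imread('pics/d8.png')[130:200,230:310],(400,350),interpolation=cv2.INTER_CUBIC);b=cv2.resize(cv2.imread('pics/w8.png')[0:240,150:400],(400,384))[:350]
cv2.imwrite('pics/v8.png',np.hstack([a,b]))
E
```

```text
tcp [0.5552 0.2445 0.2588] [0.6782 0.7349 0.     0.    ] F [-0.76 -0.26 -0.51] t 33.825 g -0.0009025241191611984
carrier_a_press wrist 0.61 [0.4466 0.017  0.0931]
```

View pics/v8.png

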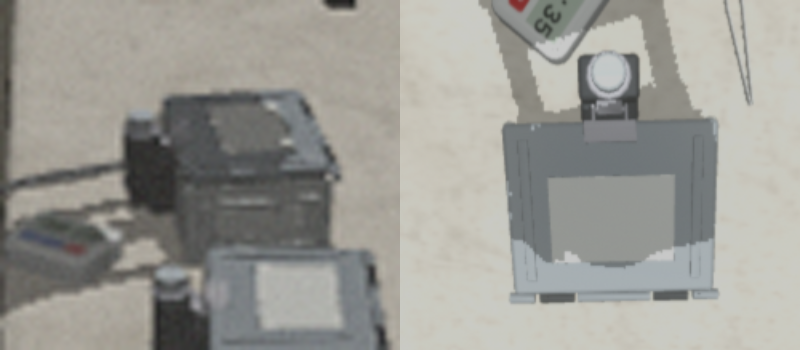

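The lid has stayed shut for more than 2 s after release, the button is out, and the arm is clear of everything. I'm handing in.

```bash
python3 -c "
from plant import ctrl
print(ctrl.sign_off())"
```

```text
the job is handed in; nothing more can be done
None
```

The specimen cup is in the sound carrier with its lid latched shut. I handed the job in at about 34 s on the robot's clock, and sign-off gave no verdict.

- **Finding the sound carrier:** The first carrier I tried, the one near (0.50, 0.24), is the sound one. Its button read about 4.3 N at first touch, 8.2–8.4 N around the peak and 5.4 N after the click, and its lid sprang open. I did not push the other two buttons, because the first reading already fell between 7 and 12 N.
- **Placing the cup:** I gripped the small red-capped cup by its cap. It went into the nest without catching the edge and touched the floor at the expected height. The picture taken before I shut the lid showed it upright and centred. I estimated the nest position several ways. The button and rim estimates were 2 to 4 mm off the direct view of the nest, which I used.
- **Shutting the lid:** I swung the lid over from behind and pressed it down. The highest reading was 8.8 N before the catch gave way (13 N was expected), with about 8 N on the seal afterwards. Forces were read only at the end of each small move, so brief higher peaks could have been missed.
- **Last checks:** Over 2 s after I lifted off, pictures showed the lid still flush and the button out. The arm was touching nothing. The timer looked undisturbed, though the network did not report it in the last wrist view, so I judged that by eye. The cup can't be seen under the shut lid.

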